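# Find the loaded case and stand it heavy end down

## Task

Two identical blue cases lie on two boards on the desk: one is empty, the other has one heavy weight packed in one of its two ends. Lift them a little by the handles to feel which case is loaded and which end is heavy, then gently stand the loaded case upright on its heavy end and let go. Leave the empty case lying flat and do not disturb the torch, plastic housing and glue bottle around them.

Things in the scene. Friction and masses are not known exactly. Their poses are not given: they have to be found in the camera images.
- case_1: Left blue closed case, 140 (its x) x 80 (y) x 48 mm (z) lying flat, two swinging black handles on the lid, both ends alike. Origin: centre of the underside; x towards end a, z up through the lid. It weighs 200 g with its handles. Of the four end pockets of the two cases (centres 34 mm from the case's middle) one, drawn anew each time, holds 650 g, the other three 30 g; all vary by a tenth; not visible.
- case_1_handle_a (a point): Middle of the grip of the handle near end a of case_1: black bar 12 (thick) x 48 (along the case's y) x 16 mm on two thin legs. It swings freely +-1.75 rad about a line along y, 50 mm from the case's middle and 8 mm above the lid; the grip is 50 mm from that line, near upright at the start, and stays where it is left. Grasp it with the fingers closing along the case's length.
- case_1_handle_b (a point): The same for the handle near end b (50 mm to the -x side). Lifting either handle straight up a little, the opposite bottom edge staying down, takes about 1.7 N if the case is empty, 3.3 N if the weight is in the far end, 6.9 N if it is in the end being lifted. Pulling sideways at the same time, against the edge that sticks on the board, alters this.
- case_1_end_a (a point): Centre of the flat 80 x 48 mm end face a (+x) of case_1, which it can stand on.
- case_1_end_b (a point): Centre of the flat 80 x 48 mm end face b (-x) of case_1.
- case_2: The right case, lying on the board; exactly like case_1 in size, frame, looks and possible contents.
- case_2_handle_a (a point): Middle of the handle bar near end a (+x) of case_2, as on case_1.
- case_2_handle_b (a point): Middle of the handle bar near end b (-x) of case_2, as on case_1.
- case_2_end_a (a point): Centre of the flat end face a (+x) of case_2.
- case_2_end_b (a point): Centre of the flat end face b (-x) of case_2.
- glue: Bystander: white glue bottle with red cap, 151 mm tall, 52 mm thick, standing behind the scale, right of the housing. Origin: centre of its underside.
- board_1: Fixed light wooden board, 290 (x) x 320 (y) x 10 mm, on the left half of the desk; case_1 lies on it. Origin: centre of its underside; its top is 10 mm above the desk.
- board_2: Fixed light wooden board, 290 (x) x 320 (y) x 10 mm, on the right half of the desk; case_2 lies on it. Origin: centre of its underside; its top is 10 mm above the desk.
- torch: Bystander: black and silver torch, 120 mm long, 26 mm thick, lying along the front edge of the desk between the boards. Origin: its middle, underside.
- housing: Bystander: grey-beige moulded plastic housing half, 42 x 62 x 24 mm, behind the cream-coloured scale. Origin: centre of its underside.

How it is judged:
At the end, for the whole second after the job is handed in: The loaded case stands upright (within 3 degrees) on its board or the desk, on the end where the weight is (that pocket's end wall inside, case_N_stop_a or _b, carries it); the empty case lies flat (within 3 degrees), lid up, on its board or the desk; both are at rest (((height (world z) of case_1_end_a between -0.006 and 0.02 m and angle between case_1's own x axis and vertical above 3.0816 rad and contact force between case_1_stop_a and anything else above 3 N and angle between case_2's own z axis and vertical below 0.06 rad and height (world z) of case_2 between -0.01 and 0.02 m) or (height (world z) of case_1_end_b between -0.006 and 0.02 m and angle between case_1's own x axis and vertical below 0.06 rad and contact force between case_1_stop_b and anything else above 3 N and angle between case_2's own z axis and vertical below 0.06 rad and height (world z) of case_2 between -0.01 and 0.02 m) or (height (world z) of case_2_end_a between -0.006 and 0.02 m and angle between case_2's own x axis and vertical above 3.0816 rad and contact force between case_2_stop_a and anything else above 3 N and angle between case_1's own z axis and vertical below 0.06 rad and height (world z) of case_1 between -0.01 and 0.02 m) or (height (world z) of case_2_end_b between -0.006 and 0.02 m and angle between case_2's own x axis and vertical below 0.06 rad and contact force between case_2_stop_b and anything else above 3 N and angle between case_1's own z axis and vertical below 0.06 rad and height (world z) of case_1 between -0.01 and 0.02 m)) and linear speed of each of case_1, case_2 below 0.02 m/s and angular speed of each of case_1, case_2 below 0.1 rad/s); the robot touches nothing.
It fails at once if the torch is pushed more than 4 cm from its place or knocked over (distance of torch from where it was at the start of the episode above 0.04 m).
It fails at once if the housing is pushed more than 4 cm from its place or knocked over (distance of housing from where it was at the start of the episode above 0.04 m).
It fails at once if the glue is pushed more than 4 cm from its place or knocked over (distance of glue from where it was at the start of the episode above 0.04 m or angle between glue's own z axis and vertical above 0.5 rad).
It fails at once if a case is dropped or flung (its underside's centre faster than 1 m/s) (linear speed of any of case_1, case_2 above 1 m/s).
It also fails if it takes over 67 s, if anything falls off the work surface, if the arm or the gripper's body presses on something with over 40 N, if the wrist force passes 120 N, or if a joint passes its speed limit or range.

## Robot

A 6-joint arm with a two-finger parallel gripper is mounted at the origin on a cart in front of the work surface, level with it; the furniture and walls round the work are solid. World frame = base frame: x ahead of the robot, y to its left, z up, the work surface at z = 0. Lengths are in m, angles in rad, forces in N, time in s.
With the tool pointing down it reaches from about 0.25 to 0.85 m from the base axis. Payload 12.5 kg.
Tool frame: the origin (TCP) lies on the mounting face of the last link; the fingertips stand 186 mm ahead of it and the grasp point (between the pads) lies 167 mm ahead of it; z points along the fingers, y is the line along which they close (so a half turn about z gives the same grasp; the last joint's range is limited). The gripper opens to 93 mm and grips with 3 to 60 N. Pads are 15 mm wide; open, the fingers measure 128 mm over their backs; the gripper's body (75 mm by 188 mm) begins 65 mm behind the grasp point.
Start: joints at [1.254, 0.351, 1.652, -0, 1.139, -0.085], TCP at [0.126, 0.535, 0.405] pointing down, gripper open.
Joint ranges: [-2.75, 2.75], [-0.79, 2.1], [0.01, 2.65], [-1.57, 4.71], [0.07, 3.14], [-2.87, 2.87]. Speed limits (rad/s): [2.22, 2.22, 2.79, 3.14, 3.14, 3.14].

## Interface

Orientations are given as a rotation vector (axis times angle).
In Python, from station import manip, viewer gives the robot as it stands.
- The arm moves only by the shell command python3 -m jog 'ROWS' [FORCE]. ROWS is JSON, a list that holds one entry, the list of rows, each a list of 7 numbers: the shift along the tool's x, y, z in units of 150 mm (1.0 is 150 mm), then the turn, a rotation vector about the tool's x, y, z in units of 1.5 rad (1.0 is 1.5 rad), then the opening, from 0 (shut) to 1 (fully open). In form: [[[tx, ty, tz, ax, ay, az, grip], ...]]. A call has exactly 5 rows; each row is the pose to reach, as a shift and turn from the pose commanded when the call began, along the tool's axes at that moment; what a row does not reach only later rows make up. A row lasts 1/10 s, in which the tool goes at most 50 mm and 8.59 degrees, less where a joint would pass 70% of its speed; a pose out of reach is approached as far as the arm can. A call with a number of a shift or a turn outside -1 to 1 is refused whole. A call with a gripper value outside its range is refused whole. The fingers move at their own pace and stop on an object; FORCE is the grip in N (left out, the last holds). Time passes only in rows, so rows that repeat a pose let the fingers close, or fill a call up. It gives the time, the measured TCP pose, the force, the opening and the grip force at its end, in the units of the state.
- manip.get_state(): the state, without advancing time (a new reading comes with each control period).
- viewer.capture(name): name is "side" or "top"; returns the picture (384x512x3 uint8, red, green, blue); there is no depth.
- viewer.calibration(name): a dict with "intrinsics" (3x3 intrinsics, pixels), "rvec" (rotation vector, rad) and "tvec" (3), from world to camera coordinates, as OpenCV has them. Camera axes: x right, y down, z forward; pixel columns grow to the right and rows downward; lengths in m; the calibration is good to about 2 mm. A picture is of the moment at which its call begins. calibration takes no time and is no camera call.
- manip.hand_in(): hands the job in; it is judged then, once.
The state is a dict: "clock": time; "joints": joint angles; "joint_velocities": joint speeds; "joint_efforts": joint torques, N m; "eef_pos": TCP position; "eef_rot": TCP orientation; "contact_force": force on the tool from outside, world axes, zero at the start; "torque": the same for the moment, N m; "gripper_width": finger opening in m; "finger_force": force on a finger pad.
Only numpy, scipy, OpenCV 4.12 (cv2) and the standard library are available. Lean on these libraries where they do the work, as an engineer would, in place of code of your own. Each camera call takes 0.05 s, during which the arm holds its last target. There are 200 camera calls.

## Working session

There is one attempt and no reset: what is moved stays moved. The work goes in short steps, Python scripts to look and compute and a shell command to move; the robot and the scene stay as the last step left them, time stands still between calls to the robot, and variables do not carry over. Pictures are saved under pics/ and viewed, at most 10 in all, crops included, and the job is handed in when it is done.

```bash
mkdir -p pics; ls; python3 - <<'E'
from station import manip, viewer
import cv2
for n in("top","side"):
    cv2.imwrite(f"pics/{n}0.png",cv2.resize(viewer.capture(n)[:,:,::-1],(800,600),interpolation=cv2.INTER_CUBIC))
    c=viewer.calibration(n);print({k:v.tolist() if hasattr(v,'tolist') else v for k,v in c.items()})
print(manip.get_state())
E
```

```text
pics
{'intrinsics': [[491.19840232705394, 0.0, 254.33194151978523], [0.0, 491.19840232705394, 177.37115076959267], [0.0, 0.0, 1.0]], 'rvec': [2.1247205146870263, -2.101534035123978, 0.2250678924239129], 'tvec': [-0.015104028695907759, 0.5380841019087274, 1.379460732425054]}
{'intrinsics': [[368.1437229666253, 0.0, 258.5993436925441], [0.0, 368.1437229666253, 193.29896532232667], [0.0, 0.0, 1.0]], 'rvec': [2.298329440973278, -0.3506832212671731, 0.18158786769043012], 'tvec': [-0.5285979029004781, 0.16859272815256598, 0.9574786048060122]}
{'clock': 0.1, 'joints': array([ 1.25441634e+00,  3.51188537e-01,  1.65236106e+00, -1.62453348e-05,
        1.13912875e+00, -8.46034821e-02]), 'joint_velocities': array([ 0.00037546, -0.00173674, -0.00242598, -0.00078949,  0.00146116,
       -0.0006786 ]), 'joint_efforts': array([ 1.14450981e-03, -4.98025882e+01, -2.85706794e+01,  6.99629216e-02,
        2.37971294e-02, -6.12825988e-05]), 'eef_pos': array([0.12627993, 0.53518459, 0.40425141]), 'eef_rot': array([-3.63225308e-01, -3.12032071e+00,  1.67574850e-03]), 'contact_force': array([-0.41269063, -0.22448222,  0.46068616]), 'torque': array([-0.04811234,  0.00446309, -0.0125246 ]), 'finger_force': 0.0, 'gripper_width': 0.09300049466103849}
```

View pics/top0.png

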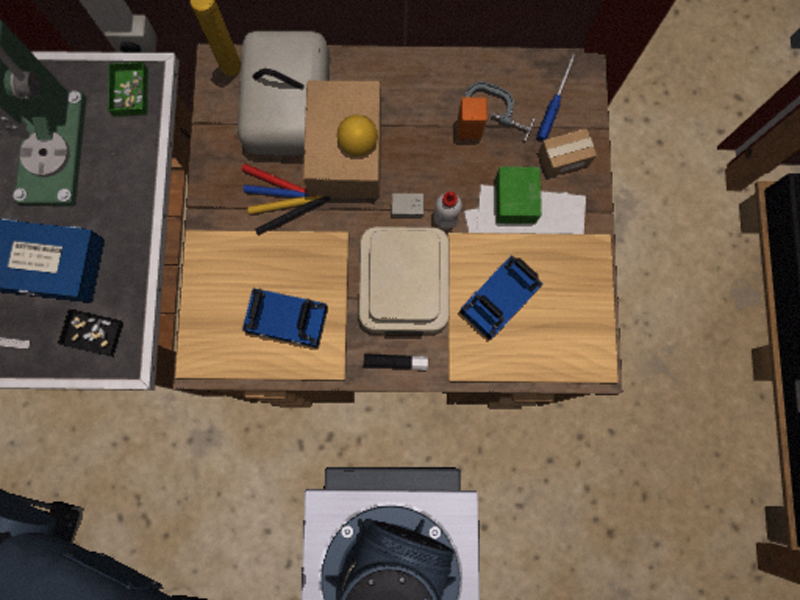

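View pics/side0.png

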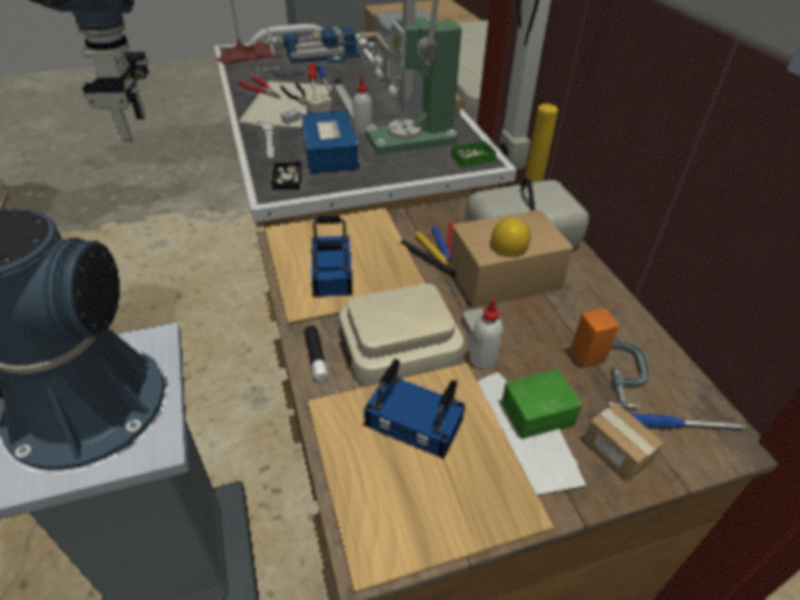

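```bash
cat > h.py <<'E'
import numpy as np,cv2
from station import manip, viewer
from scipy.spatial.transform import Rotation as R
def P(n,pts):
    c=viewer.calibration(n); return cv2.projectPoints(np.array(pts,float).reshape(-1,1,3),np.array(c["rvec"]),np.array(c["tvec"]),np.array(c["intrinsics"]),None)[0].reshape(-1,2)
def unproj(n,uv,z):
    c=viewer.calibration(n);Rm=cv2.Rodrigues(np.array(c["rvec"]))[0];t=np.array(c["tvec"]).ravel()
    d=Rm.T@np.linalg.inv(np.array(c["intrinsics"]))@np.array([uv[0],uv[1],1.]);o=-Rm.T@t
    return o+d*(z-o[2])/d[2]
E
python3 - <<'E'
from h import *
t=viewer.capture("top")[:,:,::-1];s=viewer.capture("side")[:,:,::-1]
# blue lid masks
for n,(x0,x1,y0,y1) in {"c1":(150,215,178,228),"c2":(288,352,158,222)}.items():
    hsv=cv2.cvtColor(np.ascontiguousarray(t[y0:y1,x0:x1]),cv2.COLOR_BGR2HSV)
    m=((hsv[...,1]<90)|(hsv[...,0]>90)) & (hsv[...,2]<190)
    m=(cv2.inRange(hsv,(90,60,20),(135,255,255))|cv2.inRange(hsv,(0,0,0),(180,255,60)))
    k,l,st,ce=cv2.connectedComponentsWithStats(m);i=1+st[1:,4].argmax()
    pts=np.argwhere(l==i)[:,::-1].astype(np.float32)+[x0,y0]
    r=cv2.minAreaRect(pts.astype(np.float32));print(n,r)
    w=np.array([unproj("top",p,0.05) for p in cv2.boxPoints(r)]);print(w.round(4),w.mean(0))
def crop(im,x0,y0,w,h):return cv2.resize(im[y0:y0+h,x0:x0+w],(400,300),interpolation=cv2.INTER_CUBIC)
a=np.vstack([np.hstack([crop(t,148,178,68,51),crop(t,280,160,80,60)]),np.hstack([crop(s,180,132,80,60),crop(s,224,228,80,60)])])
cv2.imwrite("pics/c.png",a)
E
```

```text
c1 ((181.91607666015625, 203.28610229492188), (49.75102233886719, 29.145347595214844), 12.26477336883545)
[[0.4332 0.2782 0.05  ]
 [0.5173 0.2645 0.05  ]
 [0.4875 0.1214 0.05  ]
 [0.4042 0.1368 0.05  ]] [0.4605697  0.20019776 0.05      ]
c2 ((320.4411315917969, 189.4095916748047), (27.68912696838379, 51.818965911865234), 42.87890625)
[[ 0.4766 -0.1214  0.05  ]
 [ 0.5916 -0.2265  0.05  ]
 [ 0.5353 -0.2849  0.05  ]
 [ 0.4221 -0.1797  0.05  ]] [ 0.50639598 -0.20314205  0.05      ]
```

View pics/c.png

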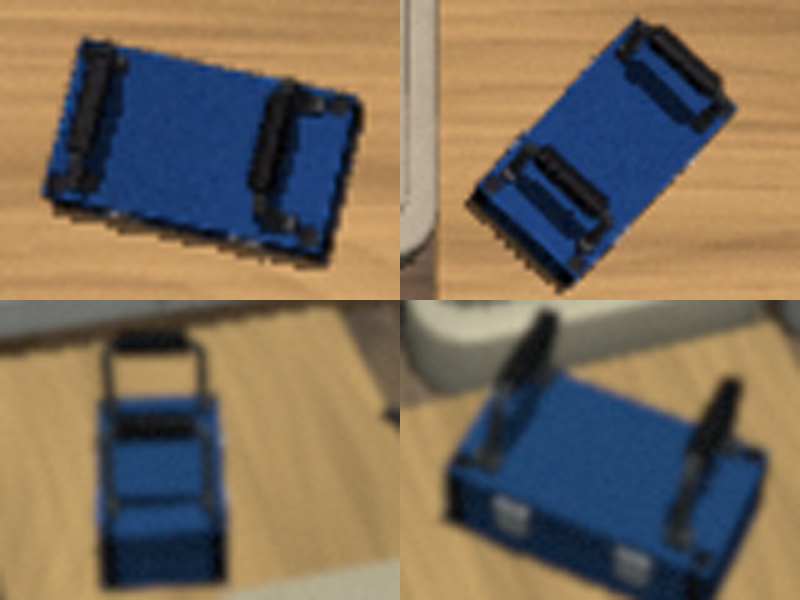

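```bash
python3 - <<'E'
from h import *
from scipy.optimize import least_squares
T=lambda n:np.array(n,float)
def tri(a,b,g):
    return least_squares(lambda p:np.r_[P("top",p)[0]-a,P("side",p)[0]-b],g)
for nm,a,b in [("1L",(163.3,197.2),(210,140.6)),("1R",(193.6,201.5),(211,157.2)),("2N",(314.4,196.4),(250,238)),("2F",(337.4,172),(287.6,251))]:
    r=tri(a,b,[.48,0,.1]);print(nm,r.x.round(4),r.fun.round(1))
for nm,cs,o,s in [("c1",[(85,40),(358,98),(328,250),(47,195)],(148,178),5.88),("c2",[(237,18),(337,105),(170,275),(72,195)],(280,160),5.)]:
    w=T([unproj("top",(o[0]+x/s,o[1]+y/s),.058) for x,y in cs]);print(nm,w.round(4).tolist(),w.mean(0).round(4),[np.linalg.norm(w[i]-w[i-1]).round(3) for i in range(4)])
    e=(w[1]+w[2]-w[0]-w[3]) if nm=="c1" else (w[0]+w[1]-w[2]-w[3]);print(np.arctan2(e[1],e[0]))
E
```

```text
1L [0.4683 0.2428 0.1157] [ 0.  -0.6 -0.7  0.2]
1R [0.4552 0.1584 0.1155] [-0.   0.1  0.1 -0. ]
2N [ 0.4741 -0.1764  0.1171] [ 0.  -0.3 -0.2  0.1]
2F [ 0.5436 -0.2414  0.1213] [ 0.1 -0.4 -0.3  0.1]
c1 [[0.5127, 0.2577, 0.058], [0.4851, 0.1219, 0.058], [0.4099, 0.1343, 0.058], [0.4353, 0.2725, 0.058]] [0.4608 0.1966 0.058 ] [np.float64(0.079), np.float64(0.139), np.float64(0.076), np.float64(0.14)]
-1.7619764409565128
c2 [[0.5817, -0.2235, 0.058], [0.5302, -0.2808, 0.058], [0.4293, -0.1819, 0.058], [0.4752, -0.1258, 0.058]] [ 0.5041 -0.203   0.058 ] [np.float64(0.145), np.float64(0.077), np.float64(0.141), np.float64(0.072)]
-0.75894894903425
```

```bash
cat >> h.py <<'E'
def go(gp,yaw,final=True):
    "tool-axis shift (units of 150mm) and turn (units 1.5rad) to bring the grasp point to gp, tool down, closing axis at yaw"
    s=manip.get_state();Rc=R.from_rotvec(s["eef_rot"])
    y=np.array([np.cos(yaw),np.sin(yaw),0])
    if y@Rc.as_matrix()[:,1]<0:y=-y
    z=np.array([0,0,-1.]);Rt=R.from_matrix(np.c_[np.cross(y,z),y,z])
    d=Rc.inv().apply(np.array(gp)-z*.167-s["eef_pos"])/.15
    print("clock %.2f"%s["clock"],"shift",d.round(3),"turn",((Rc.inv()*Rt).as_rotvec()/1.5).round(3))
def st():
    s=manip.get_state();Rc=R.from_rotvec(s["eef_rot"]).as_matrix()
    print("clock %.2f grasp"%s["clock"],(s["eef_pos"]+Rc[:,2]*.167).round(4),"yyaw %.3f"%np.arctan2(Rc[1,1],Rc[0,1]),"z",Rc[:,2].round(3),"F",s["contact_force"].round(2),"T",s["torque"].round(3),"w %.4f ff %.1f"%(s["gripper_width"],s["finger_force"]))
E
J="python3 -m jog"
$J '[[[-0.3,-0.15,0.04,0,0,0,1],[-0.6,-0.3,0.08,0,0,-0.013,1],[-0.89,-0.46,0.13,0,0,-0.027,1],[-0.89,-0.46,0.13,0,0,-0.027,1],[-0.89,-0.46,0.13,0,0,-0.027,1]]]'
$J '[[[-0.3,-0.15,0.04,0,0,0,1],[-0.6,-0.3,0.08,0,0,0,1],[-0.89,-0.46,0.13,0,0,0,1],[-0.89,-0.46,0.13,0,0,0,1],[-0.89,-0.46,0.13,0,0,0,1]]]'
python3 -c "
from h import *
st();go([.4683,.2428,.17],1.38)"
```

```text
clock: 0.7
eef_pos: [0.241, 0.437, 0.3852]
eef_rot: [-0.304, -3.127, 0.0]
contact_force: [-0.4, 0.7, 0.1]
gripper_width: 0.0926
finger_force: 0.0
clock: 1.2
eef_pos: [0.3584, 0.3447, 0.3657]
eef_rot: [-0.302, -3.127, -0.0]
contact_force: [-0.1, 0.2, -0.4]
gripper_width: 0.093
finger_force: 0.0
clock 1.20 grasp [0.3583 0.3448 0.1987] yyaw 1.378 z [-0.  0. -1.] F [-0.09  0.16 -0.36] T [-0.026 -0.014  0.005] w 0.0930 ff 0.0
clock 1.20 shift [-0.849 -0.527  0.191] turn [ 0.    -0.    -0.001]
```

```bash
J="python3 -m jog"
$J '[[[-0.3,-0.18,0.07,0,0,0,1],[-0.6,-0.36,0.14,0,0,0,1],[-0.85,-0.53,0.19,0,0,0,1],[-0.85,-0.53,0.19,0,0,0,1],[-0.85,-0.53,0.19,0,0,0,1]]]' >/dev/null
python3 -c "
from h import *
st()
a=viewer.capture('side')[100:190,160:280,::-1];b=viewer.capture('top')[160:250,130:250,::-1]
cv2.imwrite('pics/g1.png',np.hstack([cv2.resize(x,(400,300),interpolation=2) for x in (a,b)]))"
```

```text
clock 1.70 grasp [0.468  0.2431 0.1702] yyaw 1.379 z [-0.  0. -1.] F [ 0.16 -0.25  0.32] T [ 0.015  0.042 -0.007] w 0.0932 ff 0.0
```

View pics/g1.png

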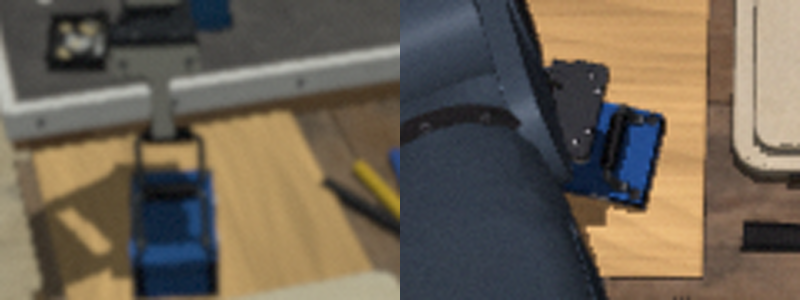

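The near finger is centred over the far handle of case_1 (side crop, bar at about (168,133)); the top view shows the gripper over the case's left end. I'll descend and grip.

```bash
J="python3 -m jog"
$J '[[[0,0,0.12,0,0,0,1],[0,0,0.24,0,0,0,1],[0,0,0.34,0,0,0,1],[0,0,0.34,0,0,0,1],[0,0,0.34,0,0,0,1]]]' 15
python3 -c "from h import *;st()"
$J '[[[0,0,0,0,0,0,0],[0,0,0,0,0,0,0],[0,0,0,0,0,0,0],[0,0,0,0,0,0,0],[0,0,0,0,0,0,0]]]' 15
$J '[[[0,0,0,0,0,0,0],[0,0,0,0,0,0,0],[0,0,0,0,0,0,0],[0,0,0,0,0,0,0],[0,0,0,0,0,0,0]]]' 15
python3 -c "
from h import *
for i in range(4): st();viewer.capture('top')"
```

```text
clock: 2.3
eef_pos: [0.4678, 0.2432, 0.2869]
eef_rot: [0.297, 3.127, 0.0]
contact_force: [-0.5, 0.8, -0.2]
gripper_width: 0.0929
finger_force: 0.0
clock 2.30 grasp [0.4679 0.2432 0.1199] yyaw 1.381 z [ 0.  0. -1.] F [-0.47  0.8  -0.15] T [-0.018 -0.036 -0.013] w 0.0929 ff 0.0
clock: 2.8
eef_pos: [0.4684, 0.242, 0.2864]
eef_rot: [0.3, 3.127, 0.0]
contact_force: [0.0, -0.4, -0.8]
gripper_width: 0.0576
finger_force: 0.0
clock: 3.3
eef_pos: [0.4684, 0.242, 0.2862]
eef_rot: [-0.3, -3.127, -0.0]
contact_force: [-0.5, -0.1, 0.7]
gripper_width: 0.0179
finger_force: 0.1
clock 3.30 grasp [0.4684 0.242  0.1192] yyaw 1.379 z [-0.  0. -1.] F [-0.53 -0.14  0.74] T [ 0.032 -0.037 -0.027] w 0.0179 ff 0.1
clock 3.35 grasp [0.4684 0.2421 0.1192] yyaw 1.379 z [ 0.  0. -1.] F [-0.36  2.38  0.05] T [ 0.66  -0.036 -0.011] w 0.0136 ff 15.2
clock 3.40 grasp [0.4685 0.2423 0.1193] yyaw 1.379 z [ 0.  0. -1.] F [0.87 1.53 0.1 ] T [ 0.443  0.023 -0.04 ] w 0.0133 ff 15.0
clock 3.45 grasp [0.4685 0.2423 0.1193] yyaw 1.379 z [ 0.     0.001 -1.   ] F [0.58 2.19 0.97] T [ 0.404 -0.014 -0.044] w 0.0136 ff 15.0
```

```bash
J="python3 -m jog"
$J '[[[0,0,-0.02,0,0,0,0],[0,0,-0.04,0,0,0,0],[0,0,-0.06,0,0,0,0],[0,0,-0.08,0,0,0,0],[0,0,-0.08,0,0,0,0]]]' 25 >/dev/null
python3 -c "
from h import *
for i in range(5): st();viewer.capture('top')"
```

```text
clock 4.00 grasp [0.4685 0.242  0.1316] yyaw 1.380 z [ 0. -0. -1.] F [-0.    1.14 -1.77] T [ 0.076  0.083 -0.024] w 0.0118 ff 25.0
clock 4.05 grasp [0.4684 0.242  0.1314] yyaw 1.379 z [ 0.  0. -1.] F [-0.5   0.49 -1.03] T [ 0.133 -0.031  0.018] w 0.0120 ff 25.0
clock 4.10 grasp [0.4684 0.2421 0.1313] yyaw 1.379 z [ 0.  0. -1.] F [ 0.19  1.64 -1.45] T [ 0.187 -0.014 -0.03 ] w 0.0117 ff 25.0
clock 4.15 grasp [0.4685 0.2421 0.1313] yyaw 1.379 z [ 0.  0. -1.] F [ 0.17  0.76 -0.51] T [ 0.195 -0.059 -0.051] w 0.0117 ff 25.0
clock 4.20 grasp [0.4685 0.2421 0.1312] yyaw 1.379 z [ 0.  0. -1.] F [ 0.16  0.98 -0.4 ] T [ 0.199  0.012 -0.074] w 0.0118 ff 25.0
```

Case_1 reads about 1 N up plus a 1 N inward push, which fits the empty case's 1.7 N moment. I'll set it down and test case_2 for confirmation.

```bash
J="python3 -m jog"
$J '[[[0,0,0.02,0,0,0,0],[0,0,0.04,0,0,0,0],[0,0,0.06,0,0,0,0],[0,0,0.08,0,0,0,0],[0,0,0.08,0,0,0,0]]]' 25 >/dev/null
python3 -c "from h import *;st()"
$J '[[[0,0,0,0,0,0,0.5],[0,0,0,0,0,0,0.5],[0,0,0,0,0,0,0.5],[0,0,0,0,0,0,0.5],[0,0,0,0,0,0,0.5]]]'  >/dev/null
$J '[[[0,0,-0.2,0,0,0,0.5],[0,0,-0.5,0,0,0,0.5],[0,0,-0.8,0,0,0,1],[0,0,-0.8,0,0,0,1],[0,0,-0.8,0,0,0,1]]]'  >/dev/null
python3 -c "
from h import *
st();go([.4741,-.1764,.21],-.759)"
```

```text
clock 4.75 grasp [0.4689 0.2428 0.1205] yyaw 1.379 z [ 0.001  0.001 -1.   ] F [-4.6   3.18 15.53] T [ 0.669  0.688 -0.012] w 0.0117 ff 25.0
clock 5.75 grasp [0.4686 0.2421 0.2397] yyaw 1.379 z [ 0.001  0.001 -1.   ] F [-0.03 -0.68 -1.18] T [0.017 0.028 0.003] w 0.0659 ff 0.0
clock 5.75 shift [-0.568 -2.731  0.196] turn [ 0.     0.001 -0.669]
```

```bash
J="python3 -m jog"
$J '[[[-0.1,-0.3,0,0,0,0,1],[-0.15,-0.6,0,0,0,0,1],[-0.2,-0.9,0,0,0,0,1],[-0.2,-1,0,0,0,0,1],[-0.2,-1,0,0,0,0,1]]]' >/dev/null
$J '[[[-0.1,-0.3,0,0,0,-0.09,1],[-0.15,-0.6,0,0,0,-0.18,1],[-0.2,-0.9,0,0,0,-0.27,1],[-0.2,-1,0,0,0,-0.36,1],[-0.2,-1,0,0,0,-0.45,1]]]' >/dev/null
python3 -c "
from h import *
st();go([.4741,-.1764,.18],-.759);print(manip.get_state()['joints'].round(2))"
```

```text
clock 6.75 grasp [ 0.4702 -0.0649  0.2384] yyaw 2.059 z [-0.001  0.    -1.   ] F [-0.16  0.22  1.  ] T [0.012 0.002 0.036] w 0.0928 ff 0.0
clock 6.75 shift [ 0.326 -0.668  0.389] turn [ 0.001 -0.001 -0.216]
[-0.24  0.21  1.84 -0.    1.09 -2.29]
```

```bash
J="python3 -m jog"
$J '[[[0.1,-0.2,0,0,0,-0.08,1],[0.2,-0.4,0.1,0,0,-0.16,1],[0.33,-0.67,0.2,0,0,-0.216,1],[0.33,-0.67,0.39,0,0,-0.216,1],[0.33,-0.67,0.39,0,0,-0.216,1]]]' >/dev/null
python3 -c "
from h import *
st();go([.4741,-.1764,.12],-.759);print(manip.get_state()['joints'].round(2))
a=viewer.capture('side')[210:300,210:330,::-1];b=viewer.capture('top')[140:230,260:380,::-1]
cv2.imwrite('pics/g2.png',np.hstack([cv2.resize(x,(400,300),interpolation=2) for x in (a,b)]))"
```

```text
clock 7.25 grasp [ 0.4719 -0.1748  0.1772] yyaw 2.378 z [-0.006  0.003 -1.   ] F [-0.43  0.52 -0.56] T [0.176 0.057 0.023] w 0.0926 ff 0.0
clock 7.25 shift [-0.001 -0.013  0.381] turn [ 0.004 -0.001 -0.003]
[-0.45  0.35  1.83  0.    0.98 -2.83]
```

View pics/g2.png

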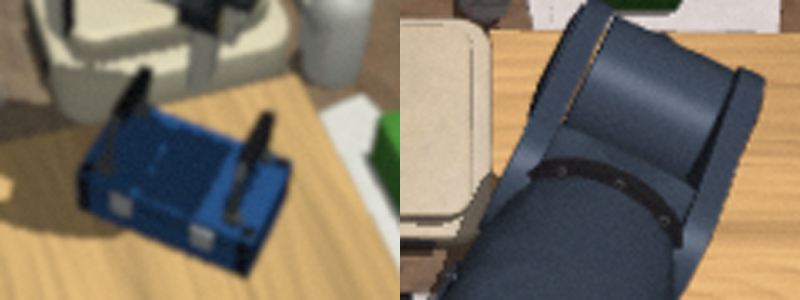

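Grasp line is right, but joint 6 is 0.04 rad from its limit, so I'll turn the gripper half round here in the clear to get room.

```bash
J="python3 -m jog"
$J '[[[0,0,0,0,0,0.1,1],[0,0,0,0,0,0.2,1],[0,0,0,0,0,0.3,1],[0,0,0,0,0,0.4,1],[0,0,0,0,0,0.5,1]]]' >/dev/null
$J '[[[0,0,0,0,0,0.1,1],[0,0,0,0,0,0.2,1],[0,0,0,0,0,0.3,1],[0,0,0,0,0,0.4,1],[0,0,0,0,0,0.5,1]]]' >/dev/null
$J '[[[0,0,0,0,0,0.1,1],[0,0,0,0,0,0.2,1],[0,0,0,0,0,0.3,1],[0,0,0,0,0,0.4,1],[0,0,0,0,0,0.5,1]]]' >/dev/null
$J '[[[0,0,0,0,0,0.1,1],[0,0,0,0,0,0.2,1],[0,0,0,0,0,0.3,1],[0,0,0,0,0,0.4,1],[0,0,0,0,0,0.5,1]]]' >/dev/null
$J '[[[0,0,0,0,0,0.09,1],[0,0,0,0,0,0.09,1],[0,0,0,0,0,0.09,1],[0,0,0,0,0,0.09,1],[0,0,0,0,0,0.09,1]]]' >/dev/null
python3 -c "
from h import *
st();go([.4745,-.1755,.121],-.759);print(manip.get_state()['joints'].round(2))"
```

```text
clock 9.85 grasp [ 0.4733 -0.1757  0.181 ] yyaw -0.754 z [ 0. -0. -1.] F [-0.75  0.79 -0.78] T [-0.056  0.102 -0.021] w 0.0929 ff 0.0
clock 9.85 shift [0.006 0.005 0.4  ] turn [ 0.    -0.     0.003]
[-0.45  0.34  1.82  0.    0.98  0.31]
```

```bash
J="python3 -m jog"
$J '[[[0,0,0.13,0,0,0,1],[0,0,0.26,0,0,0,0.6],[0,0,0.4,0,0,0,0.4],[0,0,0.4,0,0,0,0.3],[0,0,0.4,0,0,0,0]]]' 15 >/dev/null
$J '[[[0,0,0,0,0,0,0],[0,0,0,0,0,0,0],[0,0,0,0,0,0,0],[0,0,0,0,0,0,0],[0,0,0,0,0,0,0]]]' 15 >/dev/null
$J '[[[0,0,0,0,0,0,0],[0,0,0,0,0,0,0],[0,0,0,0,0,0,0],[0,0,0,0,0,0,0],[0,0,0,0,0,0,0]]]' 30 >/dev/null
python3 -c "from h import *;st()"
$J '[[[0,0,-0.02,0,0,0,0],[0,0,-0.04,0,0,0,0],[0,0,-0.06,0,0,0,0],[0,0,-0.08,0,0,0,0],[0,0,-0.08,0,0,0,0]]]' 30 >/dev/null
python3 -c "
from h import *
for i in range(5): st();viewer.capture('top')"
```

```text
clock 11.35 grasp [ 0.4727 -0.1754  0.1208] yyaw -0.757 z [-0.001  0.001 -1.   ] F [-2.05  2.6   4.88] T [0.56  0.754 0.006] w 0.0128 ff 30.0
clock 11.85 grasp [ 0.4733 -0.176   0.1332] yyaw -0.757 z [ 0. -0. -1.] F [-2.33  1.55 -2.76] T [0.254 0.502 0.053] w 0.0118 ff 30.0
clock 11.90 grasp [ 0.4732 -0.1759  0.1329] yyaw -0.756 z [ 0. -0. -1.] F [-1.18  1.82 -2.13] T [ 0.219  0.418 -0.05 ] w 0.0117 ff 30.0
clock 11.95 grasp [ 0.4731 -0.1759  0.1328] yyaw -0.757 z [-0.  0. -1.] F [-1.52  1.77 -2.18] T [0.31  0.395 0.007] w 0.0117 ff 30.0
clock 12.00 grasp [ 0.4731 -0.1759  0.1327] yyaw -0.757 z [-0.  0. -1.] F [-1.98  1.86 -2.19] T [0.266 0.48  0.042] w 0.0117 ff 30.0
clock 12.05 grasp [ 0.4731 -0.1758  0.1326] yyaw -0.757 z [-0.  0. -1.] F [-1.98  2.37 -1.94] T [0.246 0.456 0.028] w 0.0121 ff 30.0
```

Case_2: 2.2 N up plus 2.6 N inward at the hinge is equivalent to about 3.4 N, so the weight is in its far end, and I already hold the light-end handle. First I'll check room on the board.

```bash
python3 - <<'E'
from h import *
for p in [(449,233),(611,234),(617,381),(449,381)]: print(unproj("top",(p[0]/1.5625,p[1]/1.5625),.01).round(3))
u=np.array([.727,-.687]);v=np.array([.687,.727]);E=np.array([.556,-.254])
for a in(0,.048):
  for b in(-.04,.04): print((E+a*u+b*v).round(3))
E
```

```text
[ 0.637 -0.109  0.01 ]
[ 0.639 -0.427  0.01 ]
[ 0.353 -0.425  0.01 ]
[ 0.35  -0.108  0.01 ]
[ 0.529 -0.283]
[ 0.583 -0.225]
[ 0.563 -0.316]
[ 0.618 -0.258]
```

It fits (far corner x 0.618, board edge 0.637). Tilting along the arc.

```bash
J="python3 -m jog"
$J '[[[0,0.031,-0.049,0,0,0,0],[0,0.067,-0.097,0,0,0,0],[0,0.106,-0.143,0,0,0,0],[0,0.146,-0.184,0,0,0,0],[0,0.191,-0.225,0,0,0,0]]]' 45 >/dev/null
python3 -c "from h import *;st()"
$J '[[[0,0.049,-0.038,0,0,0,0],[0,0.1,-0.073,0,0,0,0],[0,0.153,-0.103,0,0,0,0],[0,0.208,-0.13,0,0,0,0],[0,0.266,-0.153,0,0,0,0]]]' 45 >/dev/null
python3 -c "
from h import *
st()
a=viewer.capture('side')[180:300,190:350,::-1];st()
cv2.imwrite('pics/t1.png',cv2.resize(a,(640,480),interpolation=2))"
```

```text
clock 12.60 grasp [ 0.4945 -0.196   0.1673] yyaw -0.757 z [ 0. -0. -1.] F [-1.75  1.78  0.05] T [ 0.48   0.655 -0.002] w 0.0119 ff 45.0
clock 13.10 grasp [ 0.5239 -0.2236  0.1903] yyaw -0.756 z [ 0.001 -0.001 -1.   ] F [-1.94  1.81  5.78] T [ 0.451  0.629 -0.058] w 0.0119 ff 45.0
clock 13.15 grasp [ 0.525  -0.2246  0.1909] yyaw -0.757 z [ 0.003 -0.002 -1.   ] F [-3.11  1.16  4.91] T [ 0.338  0.6   -0.027] w 0.0116 ff 45.0
```

View pics/t1.png

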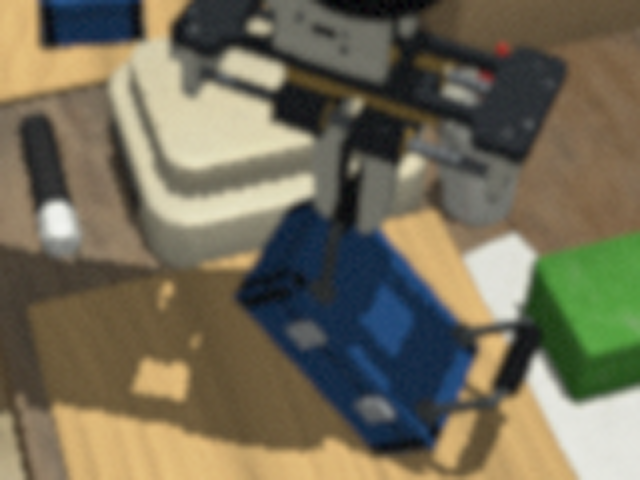

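The case is at about 45° on its far edge (lower corner near (400,440)) and held straight. The upward 5 N says I'm slightly inside the arc, so I'll add 3 mm of lift and carry on.

```bash
J="python3 -m jog"
$J '[[[0,0.059,-0.039,0,0,0,0],[0,0.118,-0.054,0,0,0,0],[0,0.179,-0.064,0,0,0,0],[0,0.24,-0.071,0,0,0,0],[0,0.302,-0.073,0,0,0,0]]]' 45 >/dev/null
python3 -c "
from h import *
st();viewer.capture('top');st()"
```

```text
clock 13.65 grasp [ 0.5562 -0.2544  0.1997] yyaw -0.757 z [-0.001  0.001 -1.   ] F [-0.84  0.7  -8.57] T [ 0.004  0.281 -0.018] w 0.0115 ff 45.0
clock 13.70 grasp [ 0.5569 -0.2552  0.1998] yyaw -0.757 z [-0.001  0.    -1.   ] F [-1.46 -0.01 -9.71] T [0.006 0.248 0.002] w 0.0119 ff 45.0
```

```bash
J="python3 -m jog"
$J '[[[0,0.062,0.015,0,0,0,0],[0,0.123,0.022,0,0,0,0],[0,0.184,0.032,0,0,0,0],[0,0.243,0.047,0,0,0,0],[0,0.302,0.066,0,0,0,0]]]' 45 >/dev/null
python3 -c "
from h import *
st()
a=viewer.capture('side')[180:300,190:350,::-1];st()
cv2.imwrite('pics/t2.png',cv2.resize(a,(640,480),interpolation=2))"
```

```text
clock 14.20 grasp [ 0.5894 -0.2856  0.1902] yyaw -0.757 z [-0.  0. -1.] F [-0.85  0.74 -7.9 ] T [ 0.088  0.382 -0.021] w 0.0119 ff 45.0
clock 14.25 grasp [ 0.59   -0.2863  0.1898] yyaw -0.757 z [ 0. -0. -1.] F [ 0.05  0.49 -5.22] T [-0.075  0.093 -0.025] w 0.0115 ff 45.0
```

View pics/t2.png

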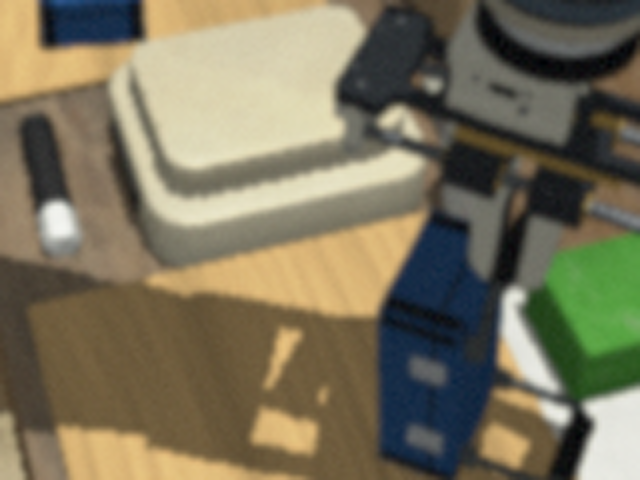

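The case is nearly upright, still leaning back a few degrees (its base is at about (385–440, 455–475)). Final few degrees, slowly.

```bash
J="python3 -m jog"
$J '[[[0,0.02,0.01,0,0,0,0],[0,0.04,0.02,0,0,0,0],[0,0.06,0.028,0,0,0,0],[0,0.075,0.036,0,0,0,0],[0,0.075,0.036,0,0,0,0]]]' 45 >/dev/null
python3 -c "
from h import *
for i in range(4):st();a=viewer.capture('side')
a=a[180:300,190:350,::-1]
cv2.imwrite('pics/t3.png',cv2.resize(a,(640,480),interpolation=2))"
```

```text
clock 14.75 grasp [ 0.5976 -0.2932  0.186 ] yyaw -0.756 z [ 0.001 -0.001 -1.   ] F [-1.38  1.02  4.13] T [ 0.029  0.374 -0.003] w 0.0115 ff 45.0
clock 14.80 grasp [ 0.5975 -0.2931  0.186 ] yyaw -0.756 z [ 0.001 -0.001 -1.   ] F [-0.63  0.34  4.07] T [ 0.083  0.415 -0.006] w 0.0118 ff 45.0
clock 14.85 grasp [ 0.5974 -0.293   0.186 ] yyaw -0.756 z [ 0.001 -0.001 -1.   ] F [-1.02  0.26  3.68] T [0.057 0.367 0.012] w 0.0117 ff 45.0
clock 14.90 grasp [ 0.5974 -0.293   0.186 ] yyaw -0.756 z [ 0.001 -0.001 -1.   ] F [-1.14  1.12  4.82] T [-0.006  0.359 -0.004] w 0.0116 ff 45.0
```

View pics/t3.png

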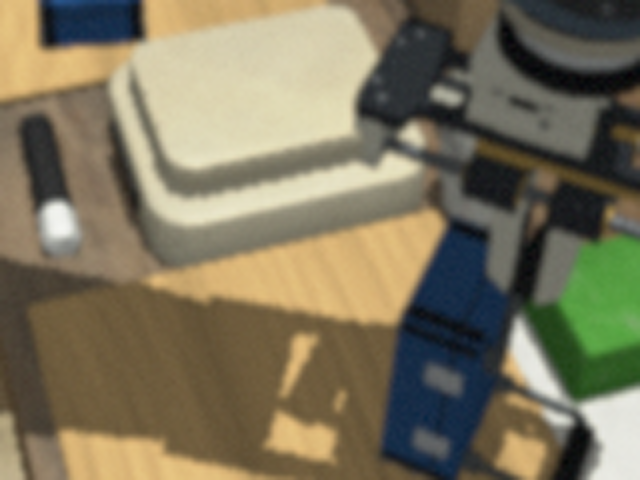

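```bash
python3 - <<'E'
from h import *
u=np.array([.727,-.687]);v=np.array([.687,.727])
g=np.array([.5974,-.293])
for th in (80,85,90):
  t=np.radians(th);E=g-u*(.056*np.sin(t)-.12*np.cos(t))
  print(th,[(n,((P("side",[*(E+u*(-l*np.cos(t)+h*np.sin(t))+v*b),.01+l*np.sin(t)+h*np.cos(t)])[0]-[190,180])*4).round()) for n,l,h,b in [("bot back",0,0,-.04),("bot lid",0,.048,-.04),("top back",.14,0,-.04),("top lid",.14,.048,-.04)]])
E
```

```text
80 [('bot back', array([412., 475.])), ('bot lid', array([489., 499.])), ('top back', array([392., 318.])), ('top lid', array([477., 341.]))]
85 [('bot back', array([395., 467.])), ('bot lid', array([472., 496.])), ('top back', array([394., 317.])), ('top lid', array([479., 345.]))]
90 [('bot back', array([378., 460.])), ('bot lid', array([454., 492.])), ('top back', array([397., 317.])), ('top lid', array([482., 350.]))]
```

Corners match the 90° model (base (383,455), top (400,315)). Ease off, open, and retreat straight up.

```bash
J="python3 -m jog"
$J '[[[0,0,-0.004,0,0,0,0],[0,0,-0.007,0,0,0,0],[0,0,-0.007,0,0,0,0.05],[0,0,-0.007,0,0,0,0.25],[0,0,-0.007,0,0,0,0.35]]]' 10 >/dev/null
$J '[[[0,0,0,0,0,0,0.4],[0,0,0,0,0,0,0.4],[0,0,0,0,0,0,0.4],[0,0,0,0,0,0,0.4],[0,0,0,0,0,0,0.4]]]' >/dev/null
python3 -c "from h import *;st()"
$J '[[[0,0,-0.1,0,0,0,0.4],[0,0,-0.3,0,0,0,0.4],[0,0,-0.6,0,0,0,0.4],[0,0,-0.8,0,0,0,0.4],[0,0,-0.8,0,0,0,0.4]]]' >/dev/null
$J '[[[-0.2,-0.2,0,0,0,0,0.4],[-0.4,-0.4,0,0,0,0,0.4],[-0.6,-0.6,0,0,0,0,0.4],[-0.6,-0.6,0,0,0,0,0.4],[-0.6,-0.6,0,0,0,0,0.4]]]' >/dev/null
python3 -c "
from h import *
st()
a=viewer.capture('side')[100:310,150:430,::-1]
cv2.imwrite('pics/t4.png',cv2.resize(a,(800,600),interpolation=2))"
```

```text
clock 15.95 grasp [ 0.5971 -0.2928  0.1861] yyaw -0.757 z [-0. -0. -1.] F [-0.24  0.14 -0.31] T [-0.062  0.098 -0.015] w 0.0371 ff 0.0
clock 16.95 grasp [ 0.4697 -0.2967  0.3067] yyaw -0.758 z [ 0.001 -0.    -1.   ] F [ 0.15 -0.41 -0.2 ] T [-0.049  0.099 -0.038] w 0.0372 ff 0.0
```

View pics/t4.png

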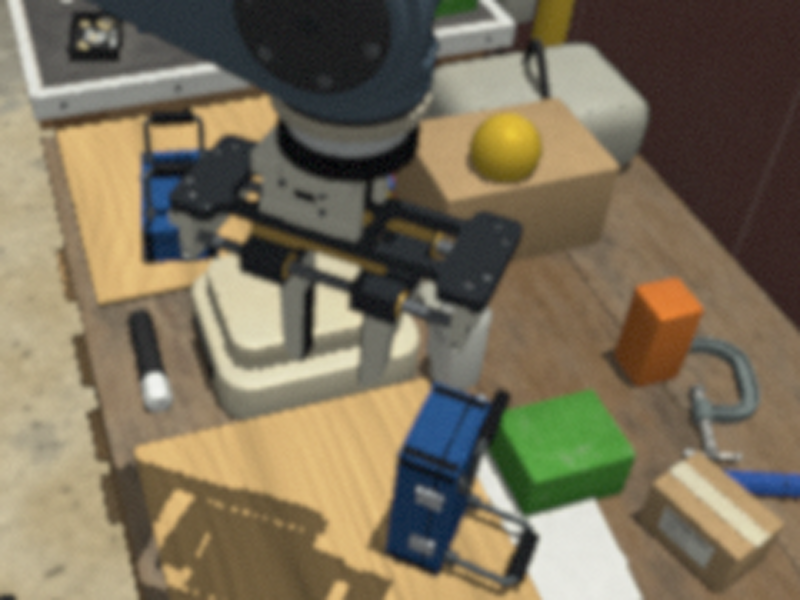

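The loaded case stands upright (base near (390–440, 550–570)), the empty case lies flat at upper left, the bystanders are in place, and the arm is clear.

```bash
J="python3 -m jog"
$J '[[[0,0,0,0,0,0,0.4],[0,0,0,0,0,0,0.4],[0,0,0,0,0,0,0.4],[0,0,0,0,0,0,0.4],[0,0,0,0,0,0,0.4]]]' >/dev/null
python3 -c "
from h import *
print(manip.hand_in())"
```

```text
the job is handed in; nothing more can be done
None
```

I stood case_2 upright on its far, heavy end, left the empty case_1 lying flat with the torch, housing and glue bottle untouched, and handed the job in at about 17.5 s; no verdict was returned.

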